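# Snap the long plug-in module into the pressure reader and shut its bay

### The arm

A 6-joint arm with a two-finger parallel gripper is mounted at the origin on a cart in front of the work surface, level with it; the furniture and walls round the work are solid. World frame = base frame: x ahead of the robot, y to its left, z up, the work surface at z = 0. Lengths are in m, angles in degrees, forces in N, time in s.
With the tool pointing down it reaches from about 0.375 to 0.9 m from the base axis. Payload 3.1 kg.
Tool frame: the origin (TCP) lies at the very end of the fingers, on their centre line; the grasp point (between the pads) lies 19 mm behind it (bot.tcp_to_grasp is the distance from the TCP to the grasp point, in m); z points along the fingers, y is the line along which they close (so a half turn about z gives the same grasp; the last joint's range is limited). The gripper opens to 87 mm and grips with 3 to 60 N. Pads are 19 mm wide; open, the fingers measure 117 mm over their backs; the gripper's body (75 mm by 190 mm) begins 51 mm behind the grasp point.
Start: joints at [-85.399, 30.224, 82.088, -0, 67.689, -10.227], TCP at [0.16, -0.604, 0.223] pointing down, gripper open.
Joint ranges: [-176.69, 176.69], [-43.24, 126.21], [12.49, 139.97], [-82, 262], [0, 151.66], [-163.58, 163.58]. Speed limits (degrees/s): [159.86, 159.86, 180, 180, 180, 180].

### API

Orientations are given as a 3x3 rotation matrix whose columns are the frame's x, y, z axes.
In Python, from rig import telemetry, capture, camera_info, job, bot gives the robot as it stands. The module is installed in compiled form; this text tells all that it offers.
- The arm moves only by the tool carry_out, never from a script. Its argument "deltas" is a list that holds one entry, the list of rows, each a list of 7 numbers: the shift along the tool's x, y, z scaled (see below), then the turn, a rotation vector about the tool's x, y, z scaled (see below), then the closure, from -1 (fully open) to 1 (shut). In form: [[[dx, dy, dz, ax, ay, az, claw], ...]]. A call has exactly 10 rows; each row is the pose to reach, as a shift and turn from the pose commanded when the call began, along the tool's axes at that moment, turning the shorter way round; what a row does not reach only later rows make up. The controller multiplies each number of a shift by 15 cm and each number of a turn by 360 degrees. A row lasts 1/12 s, in which the tool goes at most 41.7 mm and 7.16 degrees, less where a joint would pass 70% of its speed; a pose out of reach is approached as far as the arm can. A call with a number of a shift or a turn outside -1 to 1 is refused whole. A call with a gripper value outside its range is refused whole. The fingers move at their own pace and stop on an object; the grip force is fixed at half the most. Time passes only in rows, so rows that repeat a pose let the fingers close, or fill a call up. It gives the time, the measured TCP pose, the force, the opening and the grip force at its end, in the units of the state.
- telemetry.read_state(): the state, without advancing time (a new reading comes with each control period).
- capture(name): name is "scene" or "top" or "wrist"; returns the picture (400x640x3 uint8, red, green, blue); there is no depth.
- camera_info(name): a dict with "mtx" (3x3 intrinsics, pixels), "k1" (the pictures are not rectified: a ray, as slopes to the right and down, at radius r is drawn at 1 + k1 r^2 times it, then the intrinsics apply), "cam_to_world" (4x4, takes a point from camera to world coordinates); the wrist camera has in their place "T_tool_cam" (4x4, takes a point from camera to tool coordinates, whose origin is the TCP and whose axes are the flange's). Camera axes: x right, y down, z forward; pixel columns grow to the right and rows downward; lengths in m; the calibration is good to about 2 mm. A picture is of the moment at which its call begins: read the wrist's pose just before it. camera_info takes no time and is no camera call.
- job.hand_in(): hands the job in; it is judged then, once.
The state is a dict: "time_s": time; "joint_positions": joint angles; "qvel": joint speeds; "tau": joint torques, N m; "position": TCP position; "tcp_rot": TCP orientation; "force": force on the tool from outside, world axes, zero at the start; "moment": the same for the moment, N m; "opening": opening from 0.0 (shut) to 1.0 (fully open); "grasp_force": force on a finger pad.
Only numpy, scipy, OpenCV 4.12 (cv2) and the standard library are available. Lean on these libraries where they do the work, as an engineer would, in place of code of your own. Each camera call takes 0.05 s, during which the arm holds its last target. There are 200 camera calls.

### The job

Fit the longer of the two spare plug-in modules into the open bay of the bench pressure reader, cut corner to cut corner, and press it down until it sits flush and both spring catches have snapped over it. Then close the bay's cover. Leave the shorter module where it stands.

Things in the scene. Friction and masses are not known exactly. Their poses are not given: they have to be found in the camera images.
- reader: Bench pressure reader, fixed: a white box 150 (x) x 200 (y) x 52 mm high, origin at the centre of its underside, z up. Its flat top (the deck) is at z = 52 mm. Display and keys (up to 10 mm above the deck) are on its right (-y) half, the module bay on its left (+y) half.
- bay (a point): Centre of the bay at deck level (45 mm to +y of the reader's centre), axes as the reader's. A recess 79 x 59 mm (x, y), 4 mm deep for a module's flange; below it a pocket 68.4 x 48.4 mm, 28 mm deeper, for its body; the (-x, -y) corner of both is filled in at 45 degrees. A sprung contact strip (5 N) in the floor pushes a module up. A module that is home has its origin 29 to 30 mm below this point.
- catch_left (a joint): Spring catch at the middle of the bay's +y side, m outwards: 0 = in (at rest), 0.0055 = fully out. Its steel nose is 16 mm wide (x), reaches 9 mm above the deck, overhangs the flange by 3 mm and is sloped on top: a flange pressed down (up to 25 N in all, over the last 11 mm) drives it out, and it springs back over the flange once the module is home.
- catch_right (a joint): The same catch at the middle of the bay's -y side, m outwards.
- cover (a joint): Grey dust cover of the bay, 104 (x) x 92 mm, 21 mm deep, hinged along the bay's left (+y) side; rad: 0 = shut, 1.57 = on edge, 2.05 = fully open, leaning back to +y. Shut, its top is 25 mm above the deck. Below about 1.2 rad it falls shut slowly by its own weight if the module is home; above that it leans back.
- cover_hinge (a point): Middle of the cover's hinge axis, 48 mm to +y of the bay's centre and 5 mm above the deck; axes as the reader's, the hinge axis is x.
- cover_tab (a point): Outside of the thumb tab (36 mm long in x, 12 mm wide) at the middle of the cover's free edge. It turns with the cover: 96 mm from the hinge along the cover, 20 mm out from it. Its z axis points out of the cover's outer face.
- long_module: The longer plug-in module, loose, 0.15 kg, standing upright; origin at the centre of its underside, z up. Black body 66 x 46 mm (x, y), 26 mm high, its lower 5 mm tapered; on it a grey flange 76 x 56 mm from z = 26 to 30 mm; on that, centred, a black grip rib 12 (x) x 36 (y) mm, from z = 30 to 46 mm. The (-x, -y) corner of flange and body is cut off at 45 degrees (14 mm).
- short_module: The shorter module, the same but 52 x 56 mm over its flange (body 42 x 46 mm). It is not to be used.
There are look-alikes about, which are no part of the job. What is shaped like the long_module but turquoise is not meant.

How it is judged:
By the outcome, as a careful person would: the job done as asked, in the order asked, and still so for the second after the job is handed in, with the robot touching nothing.
It also fails if it takes over 58 s, if anything falls off the work surface, if the arm or the gripper's body presses on something with over 40 N, if the wrist force passes 120 N, or if a joint passes its speed limit or range.

## Working session

There is one attempt and no reset: what is moved stays moved. The work goes in short steps, Python scripts to look and compute and a tool call to move; the robot and the scene stay as the last step left them, time stands still between calls to the robot, and variables do not carry over. Pictures are saved under pics/ and viewed, at most 10 in all, crops included, and the job is handed in when it is done.

Besides the shell and the picture viewer there is one more tool, called by a JSON object that holds its "name" and its "arguments", one argument or row to a line. carry_out: Moves the arm, as the interface text tells. Its arguments: {"type":"object","properties":{"deltas":{"type":"array","items":{"type":"array","items":{"type":"array","items":{"type":"number"}}}}},"required":["deltas"]}

```bash
mkdir -p pics; ls; python3 - <<'E'
from rig import telemetry,capture,camera_info,bot
import cv2,numpy as np
s=telemetry.read_state();print(s)
for n in("scene","top"):
    cv2.imwrite(f"pics/{n}1.png",capture(n)[:,:,::-1]);c=camera_info(n);print(n,c)
print(camera_info("wrist"))
E
```

```text
pics
{'time_s': 0.0, 'joint_positions': array([-8.53990204e+01,  3.02787790e+01,  8.21540367e+01, -2.33676871e-03,
        6.76869364e+01, -1.02273598e+01]), 'qvel': array([ 0.16457057,  0.01612897, -0.0448176 , -0.0098935 , -0.06963403,
        0.04729506]), 'tau': array([-1.20648743e-03, -4.40054941e+01, -1.76594013e+01,  6.32567424e-02,
        5.82133967e-02, -1.57995587e-04]), 'position': array([ 0.15991184, -0.60347154,  0.22158665]), 'tcp_rot': array([[ 9.66692984e-01,  2.55938728e-01, -2.05265603e-04],
       [ 2.55938593e-01, -9.66690803e-01,  2.08030440e-03],
       [ 3.34002092e-04, -2.06355106e-03, -9.99997815e-01]]), 'force': array([-0.48613514,  0.37946685,  0.46662825]), 'moment': array([-0.00584014, -0.04542787, -0.00459699]), 'grasp_force': 0.0, 'opening': 0.999398154760959}
scene {'mtx': array([[467.84831661,   0.        , 319.13743137],
       [  0.        , 467.84831661, 203.1460071 ],
       [  0.        ,   0.        ,   1.        ]]), 'k1': 0.005799644056987923, 'cam_to_world': array([[-0.89236763, -0.28507711,  0.34987291,  0.00523738],
       [-0.45094323,  0
[... 465 characters left out ...]
5,  0.02241738, -0.07842831],
       [-0.02015098, -0.09851746, -0.99493128,  1.03472406],
       [ 0.        ,  0.        ,  0.        ,  1.        ]])}
{'mtx': array([[320.26903204,   0.        , 316.00041482],
       [  0.        , 320.26903204, 200.67850808],
       [  0.        ,   0.        ,   1.        ]]), 'k1': -0.02291783859827071, 'T_tool_cam': array([[ 6.76017291e-04, -9.60002274e-01, -2.79991387e-01,
         7.67325426e-02],
       [ 9.99999674e-01,  5.25428306e-04,  6.12892789e-04,
        -1.90389529e-04],
       [-4.41263072e-04, -2.79991710e-01,  9.60002316e-01,
        -1.61777346e-01],
       [ 0.00000000e+00,  0.00000000e+00,  0.00000000e+00,
         1.00000000e+00]])}
```

View pics/top1.png

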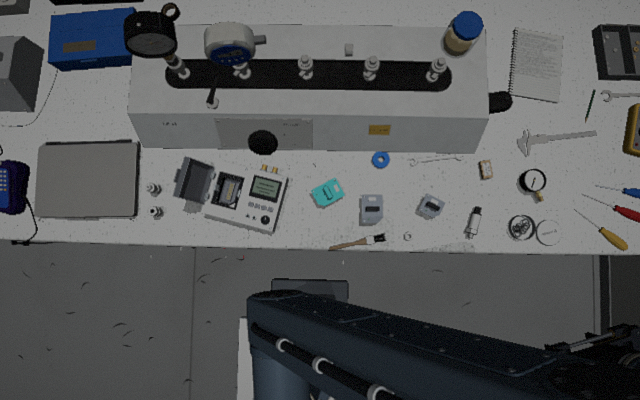

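View pics/scene1.png

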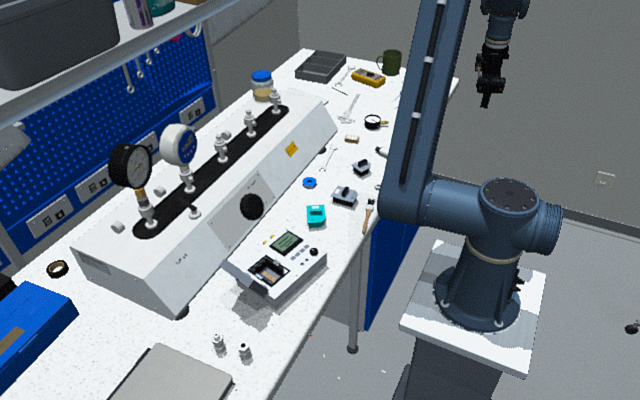

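The top view shows the long module at about (371,209), the short one at (430,206) and the turquoise look-alike at (327,193). The reader is at (248,198), with its cover open at (195,178). The scene view agrees. Next I'll compute rough positions.

```bash
cat > h.py <<'E'
import numpy as np,cv2
from rig import telemetry,capture,camera_info,bot
def cam(n,s=None):
    c=camera_info(n)
    if n=="wrist":
        T=np.eye(4);T[:3,:3]=s["tcp_rot"];T[:3,3]=s["position"]
        return c["mtx"],c["k1"],T@c["T_tool_cam"]
    return c["mtx"],c["k1"],c["cam_to_world"]
def back(c,uv,z):
    K,k,T=c
    n=cv2.undistortPoints(np.array(uv,float).reshape(-1,1,2),K,np.array([k,0,0,0.]))[:,0]
    d=np.c_[n,np.ones(len(n))]@T[:3,:3].T
    o=T[:3,3]; return o+d*((z-o[2])/d[:,2])[:,None]
def proj(c,P):
    K,k,T=c;W=np.linalg.inv(T)
    return cv2.projectPoints(np.array(P,float).reshape(-1,1,3),cv2.Rodrigues(W[:3,:3])[0],W[:3,3],K,np.array([k,0,0,0.]))[0][:,0]
def go(p,R,s=None):
    """delta in call units from current pose"""
    s=s or telemetry.read_state();R0=s["tcp_rot"]
    return np.round(np.r_[R0.T@(np.array(p)-s["position"])/.15, (cv2.Rodrigues(R0.T@R)[0].ravel())/(2*np.pi)],4)
def down(yaw):  # tool pointing down, tool x at yaw deg
    a=np.radians(yaw);c,s=np.cos(a),np.sin(a)
    return np.array([[c,s,0],[s,-c,0],[0,0,-1.]])
E
python3 - <<'E'
from h import *
c=cam("top")
print(back(c,[[371,209],[430,206],[327,193]],.03).round(3))
print(back(c,[[248,198],[293,171],[206,217],[275,236]],.052).round(3))
print(back(c,[[195,178]],.14).round(3))
im=cv2.imread("pics/top1.png")[150:250,160:450];cv2.imwrite("pics/c1.png",cv2.resize(im,None,fx=2.75,fy=2.75,interpolation=2))
E
```

```text
[[ 0.455 -0.196  0.03 ]
 [ 0.467 -0.355  0.03 ]
 [ 0.496 -0.076  0.03 ]]
[[0.475 0.134 0.052]
 [0.55  0.016 0.052]
 [0.422 0.245 0.052]
 [0.377 0.058 0.052]]
[[0.514 0.249 0.14 ]]
```

View pics/c1.png

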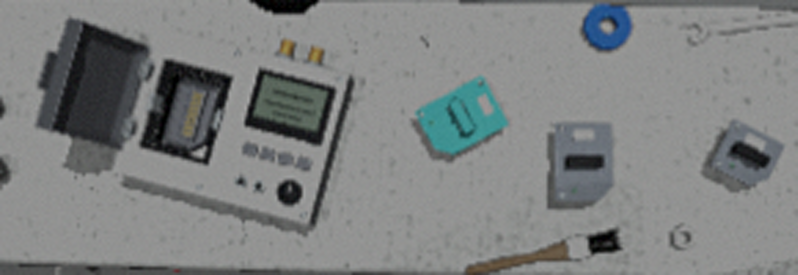

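The long module's cut corner faces world (-x,-y), and the reader is turned about -14°, so I'll move toward the module for a wrist view.

{"name": "carry_out", "arguments": {
  "deltas": [
    [[0.3,-0.24,0,0,0,0,-1],[0.6,-0.48,0,0,0,0,-1],[0.9,-0.73,0,0,0,0,-1],[0.95,-0.78,0,0,0,-0.02,-1],[0.95,-0.78,0,0,0,-0.04,-1],[0.95,-0.78,0,0,0,-0.06,-1],[0.95,-0.78,0,0,0,-0.08,-1],[0.95,-0.78,0,0,0,-0.1,-1],[0.95,-0.78,0,0,0,-0.12,-1],[0.95,-0.78,0,0,0,-0.14,-1]]
  ]
}}

```text
time_s: 0.93
position: [0.2678, -0.4541, 0.2222]
tcp_rot: [[0.417, 0.909, -0.0], [0.909, -0.417, 0.001], [0.001, -0.001, -1.0]]
force: [0.2, -0.4, -0.3]
opening: 1.003
grasp_force: 0.0
```

```bash
python3 - <<'E'
from h import *
print(go([.455,-.21,.19],down(90)))
E
```

```text
[ 1.9995e+00  4.5510e-01  2.1590e-01 -1.0000e-04 -1.0000e-04 -6.8500e-02]
```

{"name": "carry_out", "arguments": {
  "deltas": [
    [[0.25,0.06,0.02,0,0,-0.01,-1],[0.5,0.12,0.05,0,0,-0.025,-1],[0.75,0.17,0.08,0,0,-0.04,-1],[1,0.23,0.1,0,0,-0.055,-1],[1,0.23,0.2,0,0,-0.0685,-1],[1,0.23,0.2,0,0,-0.0685,-1],[1,0.23,0.2,0,0,-0.0685,-1],[1,0.23,0.2,0,0,-0.0685,-1],[1,0.23,0.2,0,0,-0.0685,-1],[1,0.23,0.2,0,0,-0.0685,-1]]
  ]
}}

```text
time_s: 1.77
position: [0.3622, -0.3346, 0.1931]
tcp_rot: [[0.009, 1.0, 0.001], [1.0, -0.009, -0.001], [-0.001, 0.001, -1.0]]
force: [0.1, -1.5, 0.2]
opening: 1.001
grasp_force: 0.0
```

```bash
python3 - <<'E'
from h import *
s=telemetry.read_state();print(go([.455,-.18,.18],down(90)))
cv2.imwrite("pics/w1.png",capture("wrist")[:,:,::-1]);np.save("w1.npy",s,allow_pickle=True)
E
```

```text
[ 1.0367e+00  6.0900e-01  8.6300e-02  1.0000e-04  2.0000e-04 -1.5000e-03]
```

View pics/w1.png

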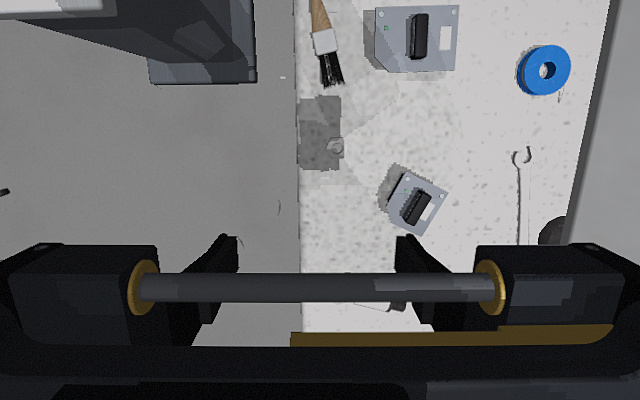

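The wrist view shows the long module at (415,38), upper edge of the frame, with its cut corner at lower left (-x,-y). The short module is at (415,203). I'll bring the long one into a better position in view.

{"name": "carry_out", "arguments": {
  "deltas": [
    [[0.2,0.2,0,0,0,0,-1],[0.4,0.4,0.1,0,0,0,-1],[0.47,0.6,0.2,0,0,0,-1],[0.47,0.6,0.2,0,0,0,-1],[0.47,0.6,0.2,0,0,0,-1],[0.47,0.6,0.2,0,0,0,-1],[0.47,0.6,0.2,0,0,0,-1],[0.47,0.6,0.2,0,0,0,-1],[0.47,0.6,0.2,0,0,0,-1],[0.47,0.6,0.2,0,0,0,-1]]
  ]
}}

```text
time_s: 2.65
position: [0.4525, -0.2641, 0.163]
tcp_rot: [[0.008, 1.0, 0.001], [1.0, -0.008, -0.001], [-0.001, 0.001, -1.0]]
force: [-0.6, -0.2, -0.9]
opening: 0.997
grasp_force: 0.0
```

```bash
python3 - <<'E'
from h import *
s=telemetry.read_state()
im=capture("wrist")[:,:,::-1];cv2.imwrite("pics/w2.png",im);np.save("w2.npy",s,allow_pickle=True)
c=cam("wrist",s);P=np.array([[.455,-.196,.03]]);u=proj(c,P)[0];print(u)
u0=int(u[0])-80;v0=max(0,int(u[1])-60);print(u0,v0)
cv2.imwrite("pics/w2c.png",cv2.resize(im[v0:v0+120,u0:u0+160],None,fx=5,fy=5,interpolation=2))
E
```

```text
[318.18487037 117.5230861 ]
238 57
```

View pics/w2c.png

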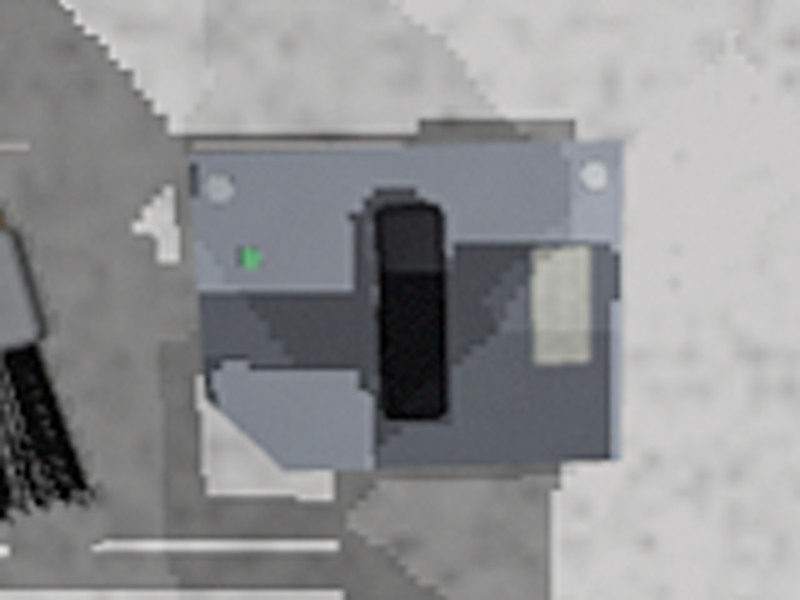

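Flange corners in the crop: TL (190,150), TR (622,141), BR (614,459). The cut runs from (282,470) to (206,390).

```bash
cat >> h.py <<'E'
def fit2(M,W):  # M model 2d, W world 2d -> yaw deg, t, residuals
    M=np.array(M,float);W=np.array(W,float)[:,:2];m=M-M.mean(0);w=W-W.mean(0)
    a=np.arctan2((m[:,0]*w[:,1]-m[:,1]*w[:,0]).sum(),(m*w).sum())
    R=np.array([[np.cos(a),-np.sin(a)],[np.sin(a),np.cos(a)]]);t=W.mean(0)-R@M.mean(0)
    return np.degrees(a),t,(W-(M@R.T+t))*1000
E
python3 - <<'E'
from h import *
s=np.load("w2.npy",allow_pickle=True).item();c=cam("wrist",s)
q=(np.array([[190,150],[622,141],[614,459],[282,470],[206,390]])+.5)/5-.5+[238,57]
W=back(c,q,.03)
M=np.array([[-38,28],[38,28],[38,-28],[-24,-28],[-38,-14]])/1000
a,t,r=fit2(M,W);print(a,t,r.round(1))
r=(np.array([[377,205],[441,205],[446,418],[382,418]])+.5)/5-.5+[238,57]
print(back(c,r,.046).mean(0))
print(go([*t,.10],down(90+a)))
E
```

```text
0.7617896964123827 [ 0.45611479 -0.19670327] [[ 0.3 -0.3]
 [-0.5 -0.4]
 [-1.   0.5]
 [ 0.2 -0.3]
 [ 1.   0.5]]
[ 0.45633613 -0.19695146  0.046     ]
[ 4.486e-01  1.990e-02  4.194e-01  1.000e-04  1.000e-04 -3.400e-03]
```

{"name": "carry_out", "arguments": {
  "deltas": [
    [[0.2,0,0,0,0,0,0],[0.449,0.02,0.1,0,0,-0.0034,0],[0.449,0.02,0.3,0,0,-0.0034,0],[0.449,0.02,0.5,0,0,-0.0034,0],[0.449,0.02,0.6,0,0,-0.0034,0],[0.449,0.02,0.6,0,0,-0.0034,0],[0.449,0.02,0.6,0,0,-0.0034,0],[0.449,0.02,0.6,0,0,-0.0034,0],[0.449,0.02,0.6,0,0,-0.0034,0],[0.449,0.02,0.6,0,0,-0.0034,0]]
  ]
}}

```text
time_s: 3.53
position: [0.4572, -0.1968, 0.0738]
tcp_rot: [[-0.014, 1.0, 0.002], [1.0, 0.014, -0.002], [-0.002, 0.002, -1.0]]
force: [0.4, -0.7, 0.5]
opening: 0.506
grasp_force: 0.0
```

```bash
python3 - <<'E'
from h import *
print(go([.4562,-.1968,.032],down(90.76)),telemetry.read_state()["position"],telemetry.read_state()["opening"])
E
```

```text
[ 4.000e-04 -7.100e-03  2.786e-01  4.000e-04  3.000e-04  2.000e-04] [ 0.45717643 -0.19677686  0.07378867] 0.5061038301283444
```

{"name": "carry_out", "arguments": {
  "deltas": [
    [[0,-0.007,0.1,0,0,0,0],[0,-0.007,0.2,0,0,0,0],[0,-0.007,0.275,0,0,0,0],[0,-0.007,0.275,0,0,0,0],[0,-0.007,0.275,0,0,0,0.5],[0,-0.007,0.275,0,0,0,1],[0,-0.007,0.275,0,0,0,1],[0,-0.007,0.275,0,0,0,1],[0,-0.007,0.275,0,0,0,1],[0,-0.007,0.275,0,0,0,1]]
  ]
}}

```text
time_s: 4.37
position: [0.4557, -0.1963, 0.0316]
tcp_rot: [[-0.015, 1.0, 0.001], [1.0, 0.015, -0.001], [-0.001, 0.001, -1.0]]
force: [-1.1, 0.7, 0.5]
opening: 0.139
grasp_force: 30.6
```

{"name": "carry_out", "arguments": {
  "deltas": [
    [[0,0,-0.2,0,0,0,1],[0,0,-0.45,0,0,0,1],[0,0,-0.7,0,0,0,1],[0.15,0,-0.95,0,0,0,1],[0.4,0,-0.95,0,0,0.01,1],[0.65,0,-0.95,0,0,0.02,1],[0.9,0,-0.95,0,0,0.03,1],[1,0,-0.95,0,0,0.04,1],[1,0,-0.95,0,0,0.04,1],[1,0,-0.95,0,0,0.04,1]]
  ]
}}

```text
time_s: 5.2
position: [0.4528, -0.0452, 0.1737]
tcp_rot: [[0.231, 0.973, -0.0], [0.973, -0.231, -0.0], [-0.0, -0.0, -1.0]]
force: [0.4, -0.4, -1.2]
opening: 0.133
grasp_force: 30.0
```

```bash
python3 - <<'E'
from h import *
print(go([.455,.095,.17],down(76.3)))
E
```

```text
[ 9.132e-01 -2.013e-01  2.460e-02 -1.000e-04  1.000e-04  1.000e-03]
```

{"name": "carry_out", "arguments": {
  "deltas": [
    [[0.2,-0.05,0,0,0,0,1],[0.45,-0.1,0,0,0,0,1],[0.7,-0.15,0,0,0,0,1],[0.91,-0.2,0,0,0,0,1],[0.91,-0.2,0,0,0,0,1],[0.91,-0.2,0,0,0,0,1],[0.91,-0.2,0,0,0,0,1],[0.91,-0.2,0,0,0,0,1],[0.91,-0.2,0,0,0,0,1],[0.91,-0.2,0,0,0,0,1]]
  ]
}}

```text
time_s: 6.03
position: [0.4563, 0.0923, 0.1738]
tcp_rot: [[0.237, 0.972, -0.0], [0.972, -0.237, -0.0], [-0.0, 0.0, -1.0]]
force: [-0.7, 0.3, -2.1]
opening: 0.134
grasp_force: 30.0
```

```bash
python3 - <<'E'
from h import *
s=telemetry.read_state()
im=capture("wrist")[:,:,::-1];cv2.imwrite("pics/w3.png",im);np.save("w3.npy",s,allow_pickle=True)
im=im[0:240,160:480]
cv2.imwrite("pics/w3c.png",cv2.resize(im,None,fx=2.5,fy=2.5,interpolation=2))
E
```

```text
(no output)
```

View pics/w3c.png

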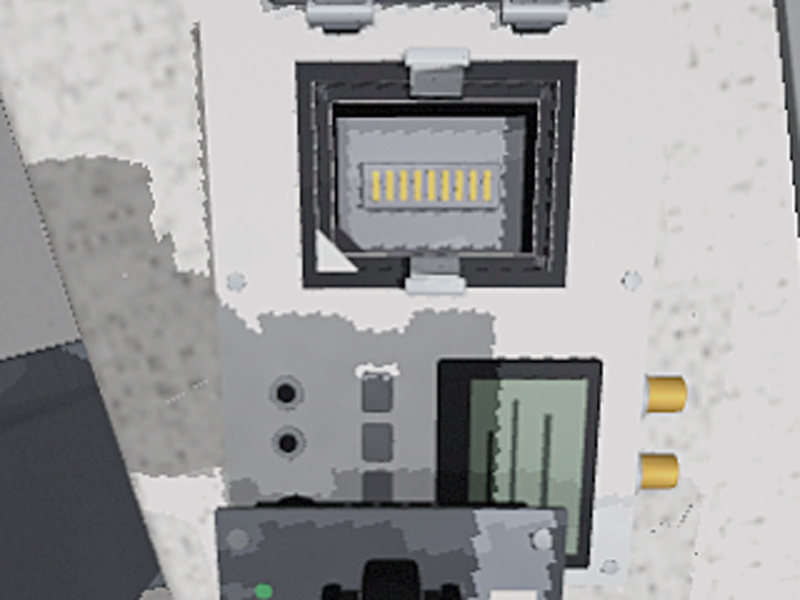

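The bay fills the upper centre, with its filled corner at lower left (335,260). The black frame's outer corners are (297,62), (578,62), (566,287) and (304,287). The catch noses are at (437,72) and (436,275).

```bash
python3 - <<'E'
from h import *
s=np.load("w3.npy",allow_pickle=True).item();c=cam("wrist",s)
f=lambda p,z:back(c,(np.array(p)+.5)/2.5-.5+[160,0],z)
for z in(.052,.054,.048):
    W=f([[297,62],[578,62],[566,287],[304,287]],z)[:,:2]
    d=W-np.roll(W,1,0);print(z,np.linalg.norm(d,axis=1).round(4),W.mean(0),np.degrees(np.arctan2(*(W[1]-W[0]+W[2]-W[3])[::-1])),np.degrees(np.arctan2(*(W[0]-W[3]+W[1]-W[2])[::-1]))-90)
# deck screws & catches top z=.061, deck edges
print(f([[236,281],[632,280]],.052)); print(f([[437,58],[436,284]],.061),f([[437,50],[436,293]],.061))
print(f([[198,25],[221,300]],.052))
# module flange in view (z of flange top ~ TCP-.0016)
z=s["position"][2]-.0016;print(z);W=f([[217,508],[566,508]],z);print(W,s["position"],np.degrees(np.arctan2(*(W[1]-W[0])[1::-1])))
R=s["tcp_rot"];print((W-s["position"])@R)
E
```

```text
0.052 [0.0699 0.0899 0.0699 0.0898] [0.49586382 0.19181193] -13.582683119397984 -13.473114908843542
0.054 [0.0694 0.0893 0.0694 0.0892] [0.49571161 0.19163822] -13.582683119397993 -13.473114908843556
0.048 [0.0708 0.0912 0.0709 0.0911] [0.49616824 0.19215935] -13.582683119397991 -13.473114908843513
[[0.42197971 0.17584159 0.052     ]
 [0.55382614 0.14427444 0.052     ]]
[[0.5031123  0.22499182 0.061     ]
 [0.48779362 0.15894851 0.061     ]] [[0.50360953 0.22717961 0.061     ]
 [0.4871533  0.15612424 0.061     ]]
[[0.4326459  0.25416356 0.052     ]
 [0.41514406 0.17100396 0.052     ]]
0.17216771589358273
[[0.4267744  0.12831761 0.17216772]
 [0.4990927  0.11075866 0.17216772]] [0.45626941 0.09233525 0.17376772] -13.647379512031124
[[ 0.0279854  -0.03716883  0.0015942 ]
 [ 0.02802962  0.03725061  0.00159675]]
```

The frame comes out at 90×70 mm at deck height, so the scale is consistent. The bay centre is (0.4958, 0.1919) with yaw -13.53°, and the module is centred in the hand.

```bash
python3 - <<'E'
from h import *
print(go([.4957,.1919,.105],down(76.46)))
E
```

```text
[ 7.058e-01  9.930e-02  4.585e-01  0.000e+00  0.000e+00 -3.000e-04]
```

{"name": "carry_out", "arguments": {
  "deltas": [
    [[0.2,0.03,0,0,0,0,1],[0.45,0.06,0,0,0,0,1],[0.706,0.099,0,0,0,-0.0003,1],[0.706,0.099,0.1,0,0,-0.0003,1],[0.706,0.099,0.25,0,0,-0.0003,1],[0.706,0.099,0.4,0,0,-0.0003,1],[0.706,0.099,0.45,0,0,-0.0003,1],[0.706,0.099,0.45,0,0,-0.0003,1],[0.706,0.099,0.45,0,0,-0.0003,1],[0.706,0.099,0.45,0,0,-0.0003,1]]
  ]
}}

```text
time_s: 6.92
position: [0.4963, 0.1929, 0.1073]
tcp_rot: [[0.233, 0.972, 0.002], [0.972, -0.233, 0.0], [0.001, 0.002, -1.0]]
force: [-0.3, -0.4, -2.6]
opening: 0.133
grasp_force: 30.0
```

```bash
python3 - <<'E'
from h import *
print(go([.4957,.1919,.078],down(76.46)))
E
```

```text
[-7.800e-03 -2.900e-03  1.956e-01  3.000e-04 -1.000e-04  2.000e-04]
```

{"name": "carry_out", "arguments": {
  "deltas": [
    [[-0.007,-0.003,0,0,0,0,1],[-0.007,-0.003,0.03,0,0,0,1],[-0.007,-0.003,0.06,0,0,0,1],[-0.007,-0.003,0.09,0,0,0,1],[-0.007,-0.003,0.12,0,0,0,1],[-0.007,-0.003,0.15,0,0,0,1],[-0.007,-0.003,0.17,0,0,0,1],[-0.007,-0.003,0.19,0,0,0,1],[-0.007,-0.003,0.19,0,0,0,1],[-0.007,-0.003,0.19,0,0,0,1]]
  ]
}}

```text
time_s: 7.75
position: [0.4945, 0.1922, 0.0775]
tcp_rot: [[0.232, 0.973, -0.001], [0.973, -0.232, -0.0], [-0.0, -0.0, -1.0]]
force: [1.0, -0.1, -1.1]
opening: 0.134
grasp_force: 30.0
```

```bash
python3 - <<'E'
from h import *
print(go([.4957,.1919,.067],down(76.46)))
E
```

```text
[-0.0001  0.0085  0.0701 -0.0001  0.      0.0003]
```

{"name": "carry_out", "arguments": {
  "deltas": [
    [[0,0.003,0.01,0,0,0,1],[0,0.006,0.02,0,0,0,1],[0,0.006,0.03,0,0,0,1],[0,0.006,0.04,0,0,0,1],[0,0.006,0.05,0,0,0,1],[0,0.006,0.06,0,0,0,1],[0,0.006,0.07,0,0,0,1],[0,0.006,0.07,0,0,0,1],[0,0.006,0.07,0,0,0,1],[0,0.006,0.07,0,0,0,1]]
  ]
}}

```text
time_s: 8.58
position: [0.4955, 0.192, 0.0673]
tcp_rot: [[0.233, 0.973, 0.0], [0.973, -0.233, -0.0], [0.0, 0.0, -1.0]]
force: [0.3, -0.6, -1.5]
opening: 0.135
grasp_force: 30.0
```

{"name": "carry_out", "arguments": {
  "deltas": [
    [[0,0,0.01,0,0,0,1],[0,0,0.02,0,0,0,1],[0,0,0.03,0,0,0,1],[0,0,0.04,0,0,0,1],[0,0,0.05,0,0,0,1],[0,0,0.06,0,0,0,1],[0,0,0.07,0,0,0,1],[0,0,0.08,0,0,0,1],[0,0,0.09,0,0,0,1],[0,0,0.095,0,0,0,1]]
  ]
}}

```text
time_s: 9.42
position: [0.4962, 0.1921, 0.0536]
tcp_rot: [[0.232, 0.973, 0.002], [0.973, -0.232, 0.0], [0.001, 0.001, -1.0]]
force: [-0.9, -0.4, 14.3]
opening: 0.135
grasp_force: 30.0
```

{"name": "carry_out", "arguments": {
  "deltas": [
    [[0,0,0.005,0,0,0,1],[0,0,0.01,0,0,0,1],[0,0,0.015,0,0,0,1],[0,0,0.015,0,0,0,1],[0,0,0.015,0,0,0,1],[0,0,0.015,0,0,0,1],[0,0,0.015,0,0,0,1],[0,0,0.015,0,0,0,1],[0,0,0.015,0,0,0,1],[0,0,0.015,0,0,0,1]]
  ]
}}

```text
time_s: 10.25
position: [0.4962, 0.1921, 0.0535]
tcp_rot: [[0.232, 0.973, 0.003], [0.973, -0.232, 0.0], [0.001, 0.003, -1.0]]
force: [-3.2, -0.8, 24.0]
opening: 0.133
grasp_force: 30.0
```

{"name": "carry_out", "arguments": {
  "deltas": [
    [[0,0,0,0,0,0,0.3],[0,0,0,0,0,0,0.3],[0,0,0,0,0,0,0.3],[0,0,-0.1,0,0,0,0.3],[0,0,-0.3,0,0,0,0.3],[0,0,-0.55,0,0,0,0.3],[-0.2,0,-0.75,0,0,0,0.3],[-0.45,0,-0.75,0,0,0,0.3],[-0.6,0,-0.75,0,0,0,0.3],[-0.6,0,-0.75,0,0,0,0.3]]
  ]
}}

```text
time_s: 11.08
position: [0.4725, 0.1014, 0.1633]
tcp_rot: [[0.235, 0.972, -0.003], [0.972, -0.235, -0.001], [-0.002, -0.002, -1.0]]
force: [-0.1, -0.3, -1.2]
opening: 0.352
grasp_force: 0.0
```

```bash
python3 - <<'E'
from h import *
s=telemetry.read_state();print(s["position"],s["opening"])
im=capture("wrist")[:,:,::-1];np.save("w4.npy",s,allow_pickle=True)
cv2.imwrite("pics/w4c.png",cv2.resize(im[0:240,160:480],None,fx=2.5,fy=2.5,interpolation=2))
E
```

```text
[0.47252696 0.10141271 0.16326606] 0.35220843133013774
```

View pics/w4c.png

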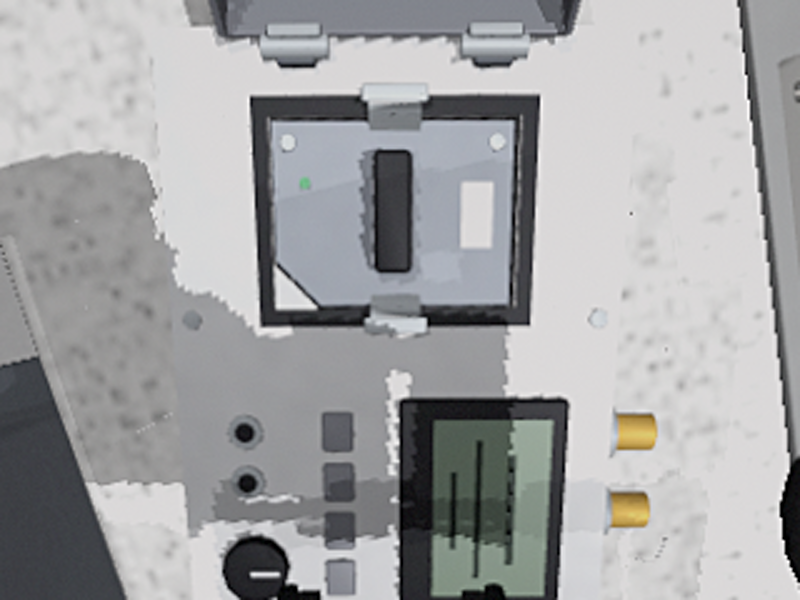

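The module is seated square in the bay, and both catches overlap its flange at (394,115) and (396,308). Before closing the cover I'll check obstacle heights on the calibrator behind it.

```bash
python3 - <<'E'
from h import *
A,B=cam("top"),cam("scene")
for n,a,b in[("gauge",(150,35),(131,165)),("blue",(229,45),(178,145)),("lever",(212,90),(193,212)),("black knob",(263,143),(252,207)),("valve",(305,62),(225,142))]:
    P=[c[2][:3,3] for c in(A,B)];D=[back(c,[p],0)[0]-o for c,p,o in zip((A,B),(a,b),P)]
    k=np.linalg.lstsq(np.c_[D[0],-D[1]],P[1]-P[0],rcond=None)[0]
    x,y=P[0]+k[0]*D[0],P[1]+k[1]*D[1];print(n,((x+y)/2).round(3),np.linalg.norm(x-y).round(3))
print(back(A,[[131,149],[260,152]],0).round(3),back(A,[[131,113],[260,118]],.12).round(3))
s=telemetry.read_state();b=np.array([.4958,.1919]);v=np.array([.234,.972])
for y in(.15,.02):print(y,b+v*y,go([*(b+v*y),.2],down(166.46)),go([*(b+v*y),.2],down(76.46)))
E
```

```text
gauge [0.764 0.278 0.362] 0.001
blue [0.764 0.13  0.324] 0.001
lever [0.711 0.2   0.183] 0.022
black knob [0.603 0.083 0.143] 0.002
valve [ 0.757 -0.025  0.245] 0.016
[[0.616 0.496 0.   ]
 [0.612 0.116 0.   ]] [[0.685 0.438 0.12 ]
 [0.674 0.098 0.12 ]]
0.15 [0.5309 0.3377] [ 1.6115e+00  3.6000e-03 -2.4750e-01 -3.0000e-04 -2.0000e-04 -2.5030e-01] [ 1.6115e+00  3.6000e-03 -2.4750e-01 -3.0000e-04  1.0000e-04 -3.0000e-04]
0.02 [0.50048 0.21134] [ 7.451e-01  5.200e-03 -2.469e-01 -3.000e-04 -2.000e-04 -2.503e-01] [ 7.451e-01  5.200e-03 -2.469e-01 -3.000e-04  1.000e-04 -3.000e-04]
```

{"name": "carry_out", "arguments": {
  "deltas": [
    [[0,0,-0.15,0,0,0,1],[0.1,0,-0.3,0,0,0,1],[0.3,0,-0.33,0,0,0,1],[0.55,0,-0.33,0,0,0,1],[0.8,0,-0.33,0,0,0,1],[1,0,-0.33,0,0,0,1],[1,0,-0.33,0,0,0,1],[1,0,-0.33,0,0,0,1],[1,0,-0.33,0,0,0,1],[1,0,-0.33,0,0,0,1]]
  ]
}}

```text
time_s: 11.97
position: [0.5085, 0.2497, 0.2121]
tcp_rot: [[0.233, 0.973, -0.002], [0.973, -0.233, -0.001], [-0.001, -0.002, -1.0]]
force: [-0.4, 0.4, 0.1]
opening: 0.008
grasp_force: 0.0
```

{"name": "carry_out", "arguments": {
  "deltas": [
    [[0.2,0,0,0,0,0,1],[0.4,0,0,0,0,0,1],[0.61,0,0,0,0,0,1],[0.61,0,0,0,0,0,1],[0.61,0,0.15,0,0,0,1],[0.61,0,0.35,0,0,0,1],[0.61,0,0.55,0,0,0,1],[0.61,0,0.6,0,0,0,1],[0.61,0,0.6,0,0,0,1],[0.61,0,0.6,0,0,0,1]]
  ]
}}

```text
time_s: 12.8
position: [0.5311, 0.3386, 0.1233]
tcp_rot: [[0.234, 0.972, -0.0], [0.972, -0.234, -0.0], [-0.0, -0.0, -1.0]]
force: [-0.1, 0.1, 0.2]
opening: 0.005
grasp_force: 0.0
```

{"name": "carry_out", "arguments": {
  "deltas": [
    [[-0.05,0,0,0,0,0,1],[-0.1,0,0,0,0,0,1],[-0.15,0,0,0,0,0,1],[-0.2,0,0,0,0,0,1],[-0.25,0,0,0,0,0,1],[-0.3,0,0,0,0,0,1],[-0.35,0,0,0,0,0,1],[-0.4,0,0,0,0,0,1],[-0.45,0,0,0,0,0,1],[-0.5,0,0,0,0,0,1]]
  ]
}}

```text
time_s: 13.63
position: [0.5129, 0.2656, 0.1227]
tcp_rot: [[0.233, 0.973, -0.0], [0.973, -0.233, -0.0], [-0.0, -0.0, -1.0]]
force: [-0.1, 0.9, 0.4]
opening: 0.002
grasp_force: 0.5
```

{"name": "carry_out", "arguments": {
  "deltas": [
    [[-0.04,0,0,0,0,0,1],[-0.08,0,0,0,0,0,1],[-0.12,0,0,0,0,0,1],[-0.16,0,0,0,0,0,1],[-0.2,0,0,0,0,0,1],[-0.24,0,0,0,0,0,1],[-0.28,0,0,0,0,0,1],[-0.32,0,0,0,0,0,1],[-0.35,0,0,0,0,0,1],[-0.35,0,0,0,0,0,1]]
  ]
}}

```text
time_s: 14.47
position: [0.5006, 0.2144, 0.1227]
tcp_rot: [[0.233, 0.972, -0.001], [0.972, -0.233, -0.0], [-0.001, -0.001, -1.0]]
force: [1.1, -0.5, -0.0]
opening: 0.009
grasp_force: 0.0
```

```bash
python3 - <<'E'
from h import *
im=capture("scene")[:,:,::-1]
cv2.imwrite("pics/s5.png",cv2.resize(im[180:340,180:380],None,fx=3,fy=3,interpolation=2))
E
```

```text
(no output)
```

View pics/s5.png

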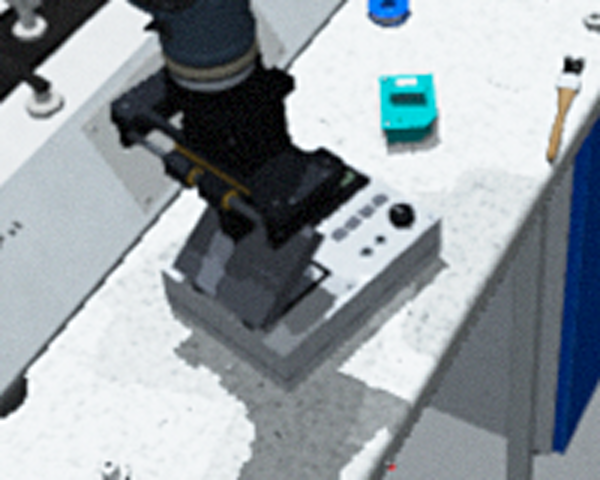

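The cover has tipped past its balance point under the fingers and is closing. I'll rise clear and let it fall.

{"name": "carry_out", "arguments": {
  "deltas": [
    [[0,0,-0.1,0,0,0,1],[0,0,-0.3,0,0,0,1],[0,0,-0.5,0,0,0,1],[-0.2,0,-0.5,0,0,0,1],[-0.4,0,-0.5,0,0,0,1],[-0.6,0,-0.5,0,0,0,1],[-0.8,0,-0.5,0,0,0,1],[-0.8,0,-0.5,0,0,0,1],[-0.8,0,-0.5,0,0,0,1],[-0.8,0,-0.5,0,0,0,1]]
  ]
}}

```text
time_s: 15.35
position: [0.4736, 0.099, 0.198]
tcp_rot: [[0.233, 0.972, 0.001], [0.972, -0.233, 0.001], [0.001, 0.001, -1.0]]
force: [-1.1, 0.3, 0.8]
opening: 0.002
grasp_force: 0.0
```

{"name": "carry_out", "arguments": {
  "deltas": [
    [[0,0,0,0,0,0,1],[0,0,0,0,0,0,1],[0,0,0,0,0,0,1],[0,0,0,0,0,0,1],[0,0,0,0,0,0,1],[0,0,0,0,0,0,1],[0,0,0,0,0,0,1],[0,0,0,0,0,0,1],[0,0,0,0,0,0,1],[0,0,0,0,0,0,1]]
  ]
}}

```text
time_s: 16.18
position: [0.4731, 0.0986, 0.1978]
tcp_rot: [[0.233, 0.973, 0.0], [0.973, -0.233, -0.0], [-0.0, 0.0, -1.0]]
force: [-0.6, 0.0, 1.1]
opening: 0.002
grasp_force: 0.0
```

{"name": "carry_out", "arguments": {
  "deltas": [
    [[0,0,0,0,0,0,1],[0,0,0,0,0,0,1],[0,0,0,0,0,0,1],[0,0,0,0,0,0,1],[0,0,0,0,0,0,1],[0,0,0,0,0,0,1],[0,0,0,0,0,0,1],[0,0,0,0,0,0,1],[0,0,0,0,0,0,1],[0,0,0,0,0,0,1]]
  ]
}}

```text
time_s: 17.02
position: [0.4731, 0.0986, 0.1978]
tcp_rot: [[0.233, 0.973, -0.0], [0.973, -0.233, 0.0], [0.0, -0.0, -1.0]]
force: [0.8, -0.2, -0.3]
opening: 0.003
grasp_force: 0.0
```

```bash
python3 - <<'E'
from h import *
s=telemetry.read_state();print(s["position"],s["force"])
a=capture("scene")[:,:,::-1];b=capture("wrist")[:,:,::-1]
a=cv2.resize(a[220:320,210:350],None,fx=2.8,fy=2.8,interpolation=2)
b=cv2.resize(b[0:400,120:520],(400,400));o=np.zeros((400,800,3),np.uint8);o[:280,:392]=a[:280,:392];o[:,400:]=b
cv2.imwrite("pics/s6.png",o)
# expected cover top outline in wrist & tab if shut
c=cam("wrist",s);v=np.array([.234,.972]);x=np.array([.972,-.234]);B=np.array([.4958,.1919])
P=[[*(B+x*i+v*j),.077] for i,j in((-.052,.048),(.052,.048),(.052,-.044),(-.052,-.044),(0,-.048))]
print((proj(c,P)-[120,0]+[400,0]).round())
E
```

```text
[0.47311794 0.0986274  0.19780212] [ 0.84068614 -0.19201824 -0.28960709]
[[531.  20.]
 [662.  20.]
 [656. 137.]
 [537. 137.]
 [596. 142.]]
```

View pics/s6.png

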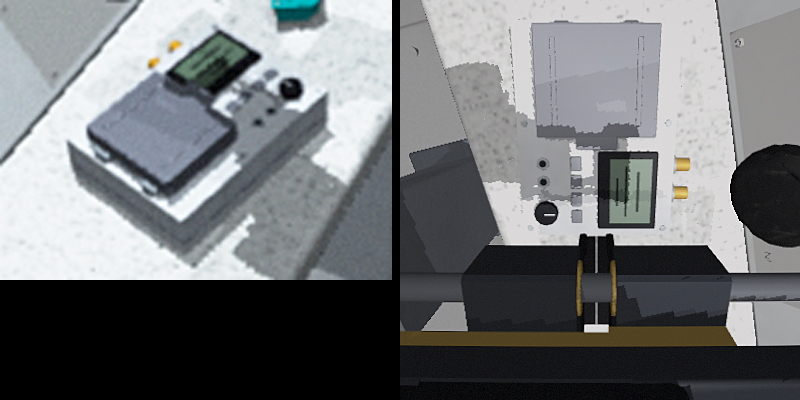

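The cover's corners in the picture, about (531,22), (662,22), (656,137) and (537,137), match the projected shut outline to within about 2 px. The robot is touching nothing.

```bash
python3 -c "
from rig import job;print(job.hand_in())"
```

```text
the job is handed in; nothing more can be done
None
```

The long module is seated in the bay with both catches over its flange, the cover is shut, the short module was left where it stood, and the job was handed in at about 17 s.

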